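# Add the late sample and hold the rack loader open

### The arm

A 6-joint arm with a two-finger parallel gripper is mounted at the origin on the work surface. World frame = base frame: x ahead of the robot, y to its left, z up, the work surface at z = 0. Lengths are in m, angles in degrees, forces in N, time in s.
With the tool pointing down it reaches from about 0.35 to 0.875 m from the base axis. Payload 4.2 kg.
Tool frame: the origin (TCP) lies on the front face of the gripper's body, between the roots of the fingers; the fingertips stand 70 mm ahead of it and the grasp point (between the pads) lies 51 mm ahead of it (r.nose_length is the distance from the TCP to the fingertips, in m); z points along the fingers, y is the direction in which the jaws open and shut (so a half turn about z gives the same grasp; the last joint's range is limited). The gripper opens to 87 mm and grips with 3 to 60 N. Pads are 19 mm wide; open, the fingers measure 117 mm over their backs; the gripper's body (75 mm by 190 mm) begins 51 mm behind the grasp point.
Start: joints at [-57.376, 22.042, 0.453, 0, -68.411, -14.817], TCP at [0.191, -0.595, 0.292] pointing down, gripper open.
Joint ranges: [-179.83, 179.83], [-69.29, 118.12], [-61.27, 80.66], [-181.25, 117.63], [-171.15, -9.14], [-177.46, 177.46]. Speed limits (degrees/s): [159.86, 159.86, 180, 180, 180, 180].

### API

Orientations are given as a 3x3 rotation matrix whose columns are the frame's x, y, z axes.
In Python, from station import telemetry, capture, order, r gives the robot as it stands.
- The arm moves only by the tool drive_tool, never from a script. Its argument "series" is a list of rows, each a list of 4 numbers: the shift along the tool's x, y, z as a fraction of full scale, then the turn about the tool's z as a fraction of full scale. In form: [[dx, dy, dz, turn], ...]. A call has 1 to 10 rows; each row is the pose to reach, as a shift and turn from the pose commanded when the call began, along the tool's axes at that moment; what a row does not reach only later rows make up. Full scale, the value 1, is 0.12 m for a shift and 2 rad for a turn. A row lasts 1/8 s, in which the tool goes at most 62.5 mm and 10.7 degrees, less where a joint would pass 70% of its speed; a pose out of reach is approached as far as the arm can. A call with a number of a shift or a turn outside -1 to 1 is refused whole. A call with a gripper value outside its range is refused whole. "fingers" is the finger opening in mm, from 0 to 87, set as the call begins (left out, the last holds). The fingers move at their own pace and stop on an object; the grip force is fixed at half the most. Time passes only in rows, so rows that repeat a pose let the fingers close. It gives the time, the measured TCP pose, the force and the opening at its end, in the units of the state.
- telemetry.sense(): the state, without advancing time (a new reading comes with each control period).
- capture(name): name is "scene" or "top"; returns a dict with "color" (384x512x3 uint8, blue, green, red), "fx", "fy", "cx", "cy" (pixels), "eye" and "attitude" of the camera in the world. Camera axes: x right, y up, looking along -z (the intrinsics and any distortion apply to the point x, -y, -z); pixel columns grow to the right and rows downward; lengths in m; the calibration is good to about 2 mm. A picture is of the moment at which its call begins. There is no depth.
- order.finish_job(): hands the job in, once; it reports no verdict.
The state is a dict: "time_s": time; "joints": joint angles; "joint_velocities": joint speeds; "effort": joint torques, N m; "tcp_pos": TCP position; "ee_rot": TCP orientation; "wrist_force": force on the tool from outside, world axes, zero at the start; "moment": the same for the moment, N m; "gripper_width": opening from 0.0 (shut) to 1.0 (fully open).
Only numpy, scipy, OpenCV 4.12 (cv2) and the standard library are available. Lean on these libraries where they do the work, as an engineer would, in place of code of your own. Each camera call takes 0.05 s, during which the arm holds its last target. There are 200 camera calls.

### The job

A late blood sample, the pink-capped tube in the grey block, has to join the waiting rack: hold it upright and steady in front of the barcode reader's window with its white label facing the window, then turn it half round and show the yellow label the same way, and stand it fully down in the rack's free place without dropping it in. Then take the rack loader's spring-loaded pusher by its handle bar, draw it back until its yellow pointer lines up with the red index clip, and keep it there so that I can drop the waiting rack into the lane: finish while still holding the pusher at the mark. Do not tip or shove either rack, and leave everything else where it stands.

Things in the scene. Friction and masses are not known exactly. Their poses are not given: they have to be found in the camera images.
- late_tube: the late sample: a 13 mm diameter, 82 mm tall round-bottomed sample tube with a pink cap (16 mm diameter, the top 20 mm). Origin at the bottom, z up along the tube. Its white barcode label faces its own +x, its yellow barcode label its own -x; both labels span 24 to 58 mm above the bottom. It starts standing in one of the three holes of the grey block, bottom 8 mm above the bench, white label turned roughly away from the robot; it may lean by up to 3 degrees
- tube_a: a bystander tube of the same size with a purple cap, in the same block
- tube_b: a bystander tube of the same size with a magenta cap, in the same block
- block: fixed grey holding block, 56 (x) by 116 (y) by 40 mm high, origin at the centre of its underside; three holes 14.5 mm wide, 32 mm deep, in a row along its y, 36 mm apart. Tubes there are best gripped by the cap from above with the fingers closing along the block's x
- reader: fixed barcode reader on a round foot, 148 mm tall, head 78 mm wide; origin under the foot, its window faces its own -x
- window (a point): centre of the reader's dark red window, 98 mm above the bench. It reads a label that is held upright in front of it, facing it within about 25 degrees and with the middle of the label within 25 mm of its height, the tube axis 50 to 120 mm out from the window (85 mm is best) and within 25 mm of its middle line, for half a second
- waiting_rack: the loose off-white five-place rack standing on the bench, holding four capped tubes and one free place; 130 mm long (its x), foot 34 mm and body 24 mm wide (its y), walls 48 mm high, neighbouring caps reach 88 mm; origin at the centre of its underside. Places are 25 mm apart along its x; the neighbouring tube stands on one side of the free place only
- free_place (a point): centre of the floor of the rack's free place, at the rack's +x end, 6 mm above the underside of the rack, where the bottom of the tube comes to stand; the place is 17.5 mm square, open at the top
- lane_rack: a like rack, full, already in the loader's lane, kept against the sampler head by the pusher; it stays there
- loader: fixed rack loader: a white sampler head (150 mm high) and a flat bed with a lane running along its y. The head is at the +y end. Origin on the bench under the bed; z up
- pusher (a joint): travel of the pusher in m: about 0 at rest against the rack in the lane, growing as it is drawn back along the loader's -y; end stop at 0.135. A spring drives it home with 6 N at 0, rising by 3 N per 100 mm
- handle (a point): middle of the pusher's handle bar: a level round black bar 12 mm thick, 68 mm clear between its two posts, running along the loader's x, 124 mm above the bench, 49 mm clear above the carriage; pinch it from above with the fingers closing along the loader's y. It moves with the pusher
- pointer (a point): end of the pusher's yellow pointer, on the loader's +x side, away from the robot, 105 mm from the middle of the lane; it moves with the pusher and lies at the same place along the loader's y as the handle bar
- index_clip: red index clip clamped on the loader's scale bar, 10 mm wide along the loader's y, axes as the loader's; a white line on its top marks the middle; it stays where it is set, 50 to 95 mm back from the pointer's rest
- mark (a point): the white line on top of the index clip; the pointer passes 7 mm above it
- flask: bystander: stoppered glass bottle, 76 mm wide, 146 mm tall
- tub: bystander: white tub with a blue lid, 92 mm wide, 67 mm tall
- marker_pen: bystander: white marker pen with a black cap, lying, 123 mm long

How it is judged (in metres and radians):
On the way, in this order (a step that is already met when the one before it is completed fails the run):
1. the late tube is held upright and steady before the reader with its white label facing the window (x of window in the frame of late_tube between 0.04 and 0.13 m and y of window in the frame of late_tube between -0.055 and 0.055 m and z of window in the frame of late_tube between 0.012 and 0.072 m and y of late_tube in the frame of reader between -0.03 and 0.03 m and x of late_tube in the frame of reader below -0.07 m and angle between late_tube's own z axis and vertical below 0.26 rad and angular speed of late_tube below 0.6 rad/s and linear speed of late_tube below 0.06 m/s and contact force between the fingers and late_tube above 0.5 N), for 0.3 s.
2. the tube is turned half round and held the same way with its yellow label facing the window (x of window in the frame of late_tube between -0.13 and -0.04 m and y of window in the frame of late_tube between -0.055 and 0.055 m and z of window in the frame of late_tube between 0.012 and 0.072 m and y of late_tube in the frame of reader between -0.03 and 0.03 m and x of late_tube in the frame of reader below -0.07 m and angle between late_tube's own z axis and vertical below 0.26 rad and angular speed of late_tube below 0.6 rad/s and linear speed of late_tube below 0.06 m/s and contact force between the fingers and late_tube above 0.5 N), for 0.3 s.
3. the tube stands fully down in the rack's free place and is let go (distance between late_tube and free_place below 0.006 m and angle between the z axis of late_tube and the z axis of waiting_rack, either way round below 0.2 rad and angle between waiting_rack's own z axis and vertical below 0.1 rad and contact force between the fingers and late_tube below 0.1 N), for 0.2 s.
At the end, for the whole second after the job is handed in: Fingers at the handle bar (within 50 mm) hold the pusher still with over 3 N, pointer within 5 mm of the clip's middle, no rack or tube propping it; late tube fully down in the free place (bottom within 6 mm of its floor centre); both racks upright, lane rack within 15 mm of its place (y of pointer in the frame of index_clip between -0.005 and 0.005 m and velocity of joint pusher between -0.01 and 0.01 m/s and contact force between the fingers and pusher above 3 N and contact force between pusher and lane_rack below 0.3 N and contact force between pusher and waiting_rack below 0.3 N and contact force between pusher and late_tube below 0.3 N and distance between late_tube and free_place below 0.006 m and angle between the z axis of late_tube and the z axis of waiting_rack, either way round below 0.2 rad and angle between each of waiting_rack, lane_rack's own z axis and vertical below 0.1 rad and y of lane_rack in the frame of loader above 0.128 m and distance between the grasp point and handle below 0.05 m); the arm keeps its last pose, push and grip.
It fails at once if the late tube is dropped or flung: moving faster than 0.5 m/s with no finger on it (linear speed of late_tube above 0.5 m/s and contact force between the fingers and late_tube below 0.05 N).
It fails at once if a rack is tipped (angle between any of waiting_rack, lane_rack's own z axis and vertical above 0.3 rad).
It fails at once if the waiting rack is shoved more than 40 mm (distance of waiting_rack from where it was at the start of the episode above 0.04 m).
It fails at once if another tube is pulled out or a bystander is moved more than 25 mm (distance of any of tube_a, tube_b, flask, tub, marker_pen from where it was at the start of the episode above 0.025 m).
It also fails if it takes over 61 s, if anything falls off the work surface, if the arm or the gripper's body presses on something with over 40 N, if the wrist force passes 120 N, or if a joint passes its speed limit or range.

## Working session

There is one attempt and no reset: what is moved stays moved. The work goes in short steps, Python scripts to look and compute and a tool call to move; the robot and the scene stay as the last step left them, time stands still between calls to the robot, and variables do not carry over. Pictures are saved under pics/ and viewed, about 8 in all and at most 12, crops included, and the job is handed in when it is done.

Besides the shell and the picture viewer there is one more tool, called after "Call:" as a command line: name --pt "numbers of a row" for each row, then --argument value for the rest. drive_tool: Moves the arm, as the interface text tells. Shift numbers are shares of 0.12 m and turn numbers shares of 2 rad, none past 1 either way. Its arguments: {"type":"object","properties":{"series":{"type":"array","items":{"type":"array","items":{"type":"number","minimum":-1,"maximum":1}}},"fingers":{"type":"number"}},"required":["series"]}

```bash
ls; mkdir -p pics
cat > h.py <<'E'
import numpy as np, cv2
from station import telemetry, capture, order, r
def shot(name, tag):
    c=capture(name); cv2.imwrite(f'pics/{tag}.png',c['color'])
    np.savez(f'pics/{tag}.npz',**{k:np.array(v) for k,v in c.items()}); return c
def load(tag): return dict(np.load(f'pics/{tag}.npz',allow_pickle=True))
def ray(c,u,v):
    d=np.array([(u-c['cx'])/c['fx'],-(v-c['cy'])/c['fy'],-1.]); return np.array(c['eye']),np.array(c['attitude'])@d
def onz(c,u,v,z):
    e,d=ray(c,u,v); return e+d*(z-e[2])/d[2]
def tri(c1,p1,c2,p2):
    e,d=ray(c1,*p1); f,g=ray(c2,*p2); s=np.linalg.lstsq(np.c_[d,-g],f-e,rcond=None)[0]
    a,b=e+s[0]*d,f+s[1]*g; return (a+b)/2,np.linalg.norm(a-b)
def proj(c,p):
    q=np.array(c['attitude']).T@(np.array(p)-np.array(c['eye'])); return c['cx']+c['fx']*q[0]/-q[2], c['cy']-c['fy']*q[1]/-q[2]
E
python3 - <<'E'
from h import *
for n in('scene','top'):
    c=shot(n,n+'0'); print({k:np.round(v,4).tolist() if not isinstance(v,(str,dict)) else v for k,v in c.items() if k!='color'})
    cv2.imwrite(f'pics/{n}0b.png',cv2.resize(c['color'],(800,600),interpolation=cv2.INTER_CUBIC))
print(telemetry.sense())
E
```

```text
pics
{'fx': 397.0534, 'fy': 397.0534, 'cx': 252.82, 'cy': 186.9852, 'eye': [1.2483, 0.4221, 0.7705], 'attitude': [[-0.5377, -0.551, 0.6382], [0.843, -0.3364, 0.4198], [-0.0166, 0.7637, 0.6453]]}
{'fx': 347.2721, 'fy': 347.2721, 'cx': 258.0565, 'cy': 195.6953, 'eye': [0.4057, -0.0082, 1.2146], 'attitude': [[0.0037, 0.9894, -0.145], [-0.9999, 0.0015, -0.015], [-0.0146, 0.1451, 0.9893]]}
{'time_s': 0.1, 'joints': array([-5.73763406e+01,  2.20871168e+01,  3.88571004e-01, -2.52719424e-02,
       -6.84113144e+01, -1.48165702e+01]), 'joint_velocities': array([-0.03254429, -0.17872587,  0.10838095,  0.15986519, -0.01391719,
        0.12909716]), 'effort': array([-1.34870977e-03, -3.91689813e+01,  1.87935340e+01,  4.23195541e+00,
        1.34412112e-02, -7.75733884e-05]), 'tcp_pos': array([ 0.19103671, -0.59467377,  0.29126753]), 'ee_rot': array([[-9.52141268e-01, -3.05657542e-01, -6.88269968e-04],
       [-3.05658302e-01,  9.52139502e-01,  1.83599311e-03],
       [ 9.41438827e-05,  1.95850024e-03, -9.99998078e-01]]), 'wrist_force': array([ 0.80574486, -0.50398508,  0.24109197]), 'moment': array([ 0.01608005,  0.01505962, -0.01134823]), 'gripper_width': 1.000062027240623}
```

View pics/scene0b.png

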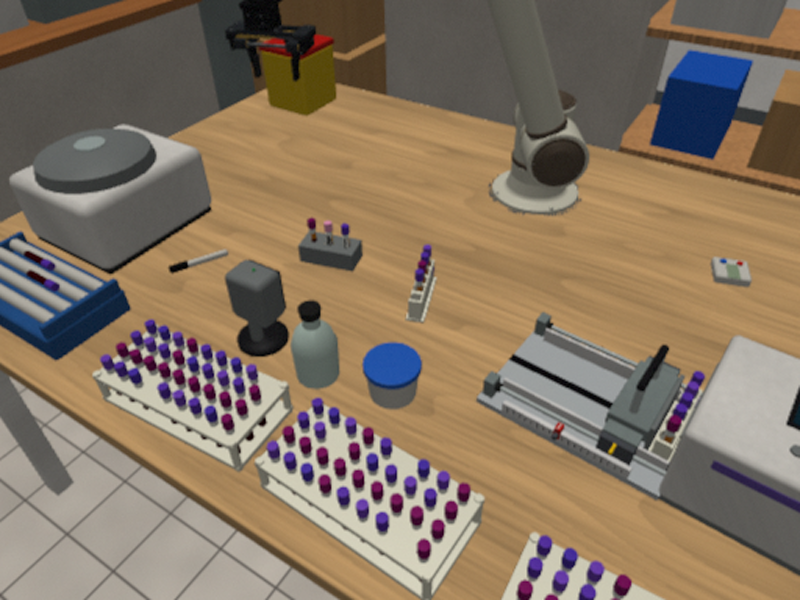

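View pics/top0b.png

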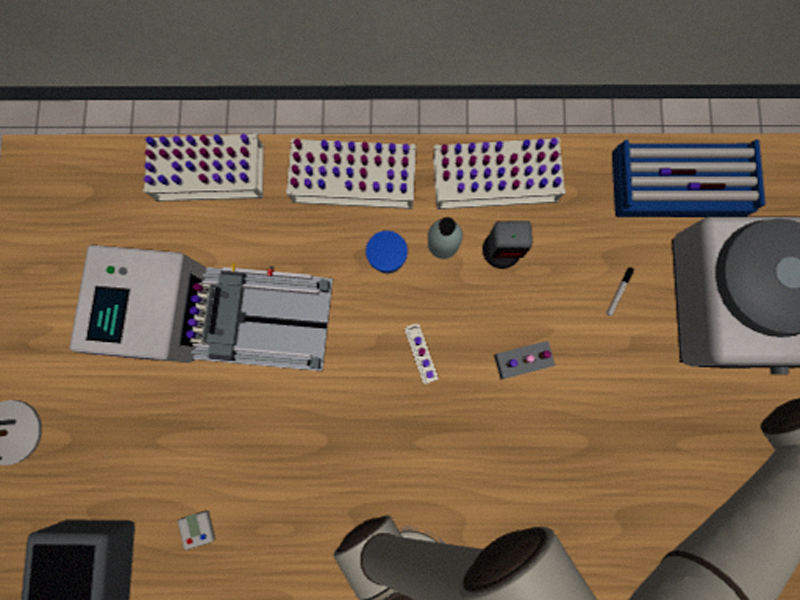

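The scene view shows the pink cap at about (328,226), the reader at (258,300), the rack's free end at (418,308), the clip at (558,430) and the pointer at (612,448). The top view (both at 800x600) shows the pink cap at (530,359), the reader window at (510,252), the rack running from (412,328) to (430,380), the handle bar at (216,310), the pointer at (234,266) and the clip at (270,271).

Run:
```python
from h import *
T=load('top0');S=load('scene0')
def crop(c,x0,y0,w,h,W,H): return cv2.resize(c['color'][y0:y0+h,x0:x0+w],(W,H),interpolation=cv2.INTER_CUBIC)
# 400x300 tiles
a=crop(T,255,200,100,75,400,300)   # rack+block x4
b=crop(T,120,160,100,75,400,300)   # loader x4
c=crop(T,295,130,60,45,400,300)    # reader
d=crop(S,180,135,110,82,400,300)
cv2.imwrite('pics/comp.png',np.vstack([np.hstack([a,b]),np.hstack([c,d])]))
def blobs(c,lo,hi,box,mn=4):
    x0,y0,x1,y1=box; hsv=cv2.cvtColor(c['color'][y0:y1,x0:x1],cv2.COLOR_BGR2HSV); m=cv2.inRange(hsv,lo,hi)
    n,_,st,ce=cv2.connectedComponentsWithStats(m)
    return [(np.round(ce[i]+[x0,y0],2).tolist(),st[i].tolist()[2:]) for i in range(1,n) if st[i][4]>=mn]
bt=(250,200,370,260); bs=(180,130,300,215)
for nm,lo,hi in(('purple',(118,90,50),(140,255,255)),('mag',(145,120,40),(175,255,255)),('pink',(140,40,130),(179,150,255))):
    print(nm,'T',blobs(T,lo,hi,bt),'S',blobs(S,lo,hi,bs))
print('ptr',blobs(T,(20,120,120),(35,255,255),(130,150,220,190),2),blobs(S,(20,150,120),(35,255,255),(330,240,460,310),2))
print('clip',blobs(T,(0,150,90),(8,255,255),(130,150,220,190),2),blobs(S,(0,150,90),(8,255,255),(330,240,460,310),2))
print('win',blobs(T,(0,120,40),(10,255,255),(300,135,350,175),2), blobs(T,(170,120,40),(180,255,255),(300,135,350,175),2))
```

```text
purple T [([267.12, 217.62], [5, 5, 16]), ([272.38, 232.0], [4, 5, 16]), ([328.19, 231.86], [5, 5, 21]), ([274.53, 239.13], [4, 5, 15])] S [([220.5, 146.23], [4, 7, 26]), ([272.52, 161.72], [6, 12, 46]), ([268.13, 175.37], [6, 8, 38])]
mag T [([269.5, 224.5], [4, 4, 12]), ([349.52, 226.48], [6, 5, 21])] S [([199.08, 142.6], [5, 6, 25]), ([269.96, 169.0], [5, 7, 26])]
pink T [([339.35, 229.0], [5, 5, 17])] S [([209.27, 142.27], [5, 3, 11]), ([273.0, 156.4], [5, 2, 5])]
ptr [([148.86, 170.43], [2, 6, 7])] [([391.29, 286.94], [5, 7, 17])]
clip [([172.5, 173.2], [4, 4, 10])] [([356.33, 272.0], [2, 3, 3]), ([358.33, 274.11], [5, 5, 9])]
win [([329.43, 162.43], [5, 2, 7])] [([326.5, 162.0], [2, 1, 2])]
```

View pics/comp.png

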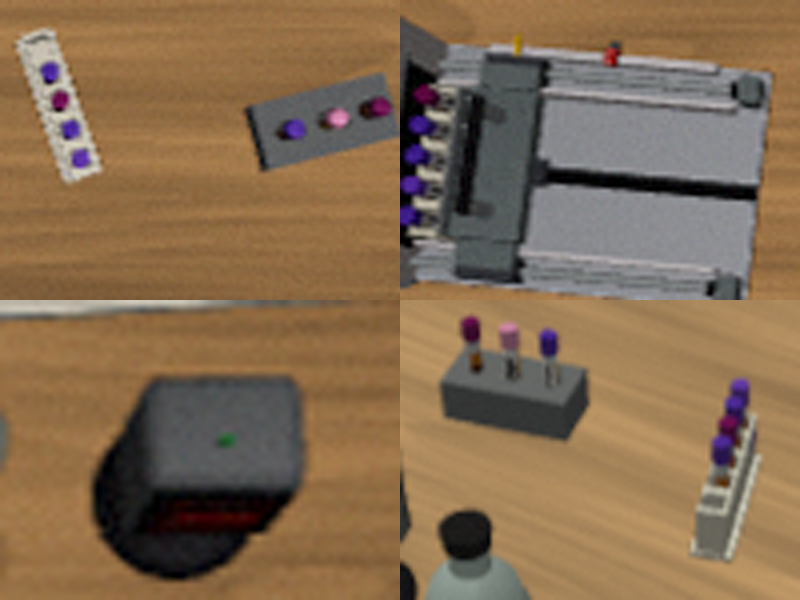

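The composite shows the rack with four caps and its free end at the top, at about (40,45) in the first tile. The pink cap is the middle tube of the block. In the loader tile the handle bar runs from (480,98) to (463,212), the pointer is at (517,45) and the clip at (612,55). The reader's window faces the robot.

Run:
```python
from h import *
np.set_printoptions(precision=4,suppress=True)
T=load('top0');S=load('scene0')
P={'purp':((328.19,231.86),(220.5,146.23)),'pink':((339.35,229),(209.1,144)),'mag':((349.52,226.48),(199.08,142.6))}
for k,(a,b) in P.items(): print(k,onz(T,*a,.086),tri(T,a,S,b))
rk=[(267.12,217.62),(269.5,224.5),(272.38,232),(274.53,239.13)]
R=np.array([onz(T,*p,.084)[:2] for p in rk]); print('rack caps',R, [onz(S,*p,.08) for p in((268.13,175.37),(269.96,169))])
# fit spacing 25mm line
c=R.mean(0); d=np.linalg.svd(R-c)[2][0]; d*=np.sign((R[0]-R[3])@d); print('rack dir',d,np.degrees(np.arctan2(d[1],d[0])),'proj',(R-c)@d,'free',c+d*.0625)
# reader head top corners
co=[onz(T,295+x/6.667,130+y/6.667,.148) for x,y in((150,78),(300,78),(298,190),(155,190))];print('head',np.array(co))
t=lambda x,y,z:onz(T,295+x/6.667,130+y/6.667,z)
print('win',t(155,218,.098),t(268,212,.098))
L=lambda x,y,z:onz(T,120+(x-400)/4,160+y/4,z)
print('handle ends',L(480,95,.13),L(463,214,.13))
print('ptr',tri(T,(148.86,170.43),S,(391.29,286.94)),'clip',tri(T,(172.5,173.2),S,(357.8,273.6)))
print('lanecaps',L(425,95,.085),L(410,215,.085))
# bed edges
print('bed',L(448,45,.03),L(720,68,.03),L(770,72,.02),L(745,300,.02))
# rack end corners (wall top z=.048) and S
print('rack +x end',L(400,0,0)*0, [onz(T,255+x/4,200+y/4,.048) for x,y in((18,38),(50,30))])
print('S free place', onz(S,180+(715-400)*.275,135+(497-300)*.2733,.048))
```

```text
purp [ 0.4536 -0.2178  0.086 ] (array([ 0.4533, -0.218 ,  0.0795]), np.float64(0.0022536011234122895))
pink [ 0.4629 -0.2539  0.086 ] (array([ 0.4627, -0.2544,  0.0805]), np.float64(0.001717601076143779))
mag [ 0.4711 -0.2869  0.086 ] (array([ 0.471 , -0.2878,  0.0789]), np.float64(0.0020636626128143903))
rack caps [[ 0.4993 -0.0208]
 [ 0.4769 -0.0286]
 [ 0.4527 -0.0379]
 [ 0.4298 -0.0448]] [array([ 0.5008, -0.0177,  0.08  ]), array([ 0.4732, -0.0282,  0.08  ])]
rack dir [0.9443 0.329 ] 19.210132222515107 proj [ 0.0367  0.013  -0.0129 -0.0368] free [ 0.5237 -0.0124]
head [[ 0.7353 -0.1797  0.148 ]
 [ 0.7352 -0.2508  0.148 ]
 [ 0.6806 -0.2482  0.148 ]
 [ 0.6806 -0.1809  0.148 ]]
win [ 0.6793 -0.1887  0.098 ] [ 0.6824 -0.2444  0.098 ]
handle ends [0.6026 0.385  0.13  ] [0.5074 0.3933 0.13  ]
ptr (array([0.6631, 0.3862, 0.0516]), np.float64(0.001859235310371676)) clip (array([0.6561, 0.3092, 0.037 ]), np.float64(0.004197856353426625))
lanecaps [0.6107 0.4472 0.085 ] [0.5107 0.4537 0.085 ]
bed [0.6652 0.4517 0.03  ] [0.6449 0.2123 0.03  ] [0.6434 0.1701 0.02  ] [0.4444 0.187  0.02  ]
rack +x end [0. 0. 0.] [array([0.5296, 0.0045, 0.048 ]), array([ 0.5365, -0.0225,  0.048 ])]
S free place [ 0.5204 -0.0106  0.048 ]
```

Call:
drive_tool --pt "-0.5 0.33 0 0" --pt "-1 0.67 0 0" --pt "-1 0.67 0 0" --fingers 50

```text
time_s: 0.48
tcp_pos: [0.2821, -0.4795, 0.2921]
ee_rot: [[-0.951, -0.309, -0.0], [-0.309, 0.951, 0.001], [-0.0, 0.001, -1.0]]
wrist_force: [-0.6, -0.2, -0.0]
gripper_width: 0.744
```

Call:
drive_tool --pt "-0.5 0.33 0 0" --pt "-1 0.67 0 0" --pt "-1 0.67 0 0"

```text
time_s: 0.85
tcp_pos: [0.3719, -0.3666, 0.2922]
ee_rot: [[-0.951, -0.309, -0.0], [-0.309, 0.951, 0.0], [-0.0, 0.0, -1.0]]
wrist_force: [-0.6, -0.6, -0.3]
gripper_width: 0.58
```

Call:
drive_tool --pt "-0.5 0.33 0 -0.1" --pt "-1 0.67 0 -0.2" --pt "-1 0.67 0 -0.3" --pt "-1 0.67 0 -0.4" --pt "-1 0.67 0 -0.5" --pt "-1 0.67 0 -0.6" --pt "-1 0.67 0 -0.7" --pt "-1 0.67 0 -0.75" --pt "-1 0.67 0 -0.75" --pt "-1 0.67 0 -0.75"

```text
time_s: 2.1
tcp_pos: [0.4601, -0.2555, 0.2921]
ee_rot: [[0.235, -0.972, -0.0], [-0.972, -0.235, 0.0], [-0.0, 0.0, -1.0]]
wrist_force: [-0.4, -0.5, 0.1]
gripper_width: 0.575
```

Call:
drive_tool --pt "-0.006 -0.025 0.4 0" --pt "-0.006 -0.025 0.8 0" --pt "-0.006 -0.025 1 0" --pt "-0.006 -0.025 1 0"

```text
time_s: 2.6
tcp_pos: [0.4618, -0.2537, 0.1704]
ee_rot: [[0.236, -0.972, -0.005], [-0.972, -0.236, 0.001], [-0.002, 0.004, -1.0]]
wrist_force: [0.2, -1.0, 0.7]
gripper_width: 0.574
```

Run:
```python
from h import *
S=shot('scene','s1');T=shot('top','t1')
a=cv2.resize(S['color'][100:190,160:260],(444,400),interpolation=cv2.INTER_CUBIC)
b=cv2.resize(T['color'][195:265,300:378],(356,400)[:2],interpolation=cv2.INTER_CUBIC)
cv2.imwrite('pics/c1.png',np.hstack([a,b]))
```

```text
(no output)
```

View pics/c1.png

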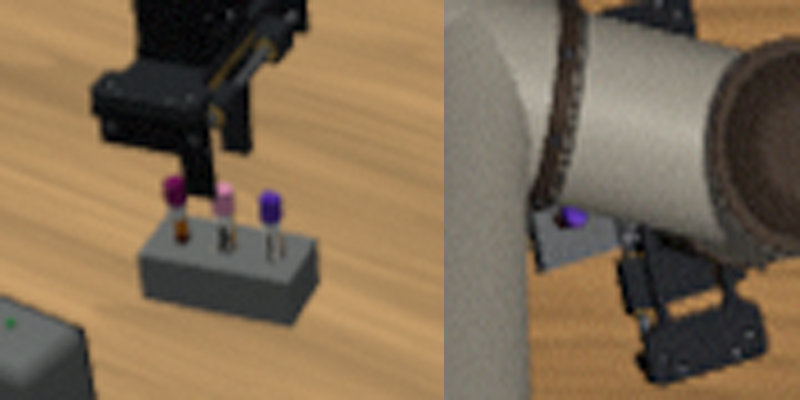

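Seen from the scene camera, the fingers straddle the pink cap: fingertips at about (200,190) and (238,150), cap at (225,195). The arm hides the cap in the top view. I'll descend and close.

Call:
drive_tool --pt "0 0 0.15 0" --pt "0 0 0.3 0" --pt "0 0 0.33 0" --pt "0 0 0.33 0"

```text
time_s: 3.2
tcp_pos: [0.4636, -0.2541, 0.1338]
ee_rot: [[0.238, -0.971, 0.002], [-0.971, -0.238, -0.001], [0.001, -0.002, -1.0]]
wrist_force: [-0.4, 0.1, -0.7]
gripper_width: 0.578
```

Call:
drive_tool --pt "0 0 0 0" --pt "0 0 0 0" --pt "0 0 0 0" --pt "0 0 0 0" --pt "0 0 0 0" --pt "0 0 0 0" --fingers 0

```text
time_s: 3.95
tcp_pos: [0.4629, -0.2539, 0.1327]
ee_rot: [[0.238, -0.971, -0.0], [-0.971, -0.238, -0.0], [0.0, 0.0, -1.0]]
wrist_force: [0.3, 0.3, 1.4]
gripper_width: 0.172
```

Call:
drive_tool --pt "0 0 -0.08 0" --pt "0 0 -0.16 0" --pt "0 0 -0.24 0" --pt "0 0 -0.32 0" --pt "0 0 -0.4 0" --pt "0 0 -0.48 0" --pt "0 0 -0.48 0"

```text
time_s: 4.82
tcp_pos: [0.4633, -0.254, 0.1912]
ee_rot: [[0.238, -0.971, 0.002], [-0.971, -0.238, -0.0], [0.001, -0.002, -1.0]]
wrist_force: [0.1, -0.5, -0.3]
gripper_width: 0.172
```

Run:
```python
from h import *
S=shot('scene','s2');s=telemetry.sense();print(s['gripper_width'],s['tcp_pos'])
R=s['ee_rot'];d=np.array([.595,-.217,s['tcp_pos'][2]])-s['tcp_pos'];print(R.T@d/.12)
u,v=proj(S,s['tcp_pos']-[0,0,.09]);print(u,v)
u,v=int(u),int(v);cv2.imwrite('pics/c2.png',cv2.resize(S['color'][v-40:v+40,u-40:u+40],(560,560),interpolation=cv2.INTER_CUBIC))
```

```text
0.16567059848420163 [ 0.4629481  -0.25386342  0.1905687 ]
[-3.68968007e-02 -1.14191010e+00  7.05844510e-04]
208.3410277239083 138.57566256013496
```

View pics/c2.png

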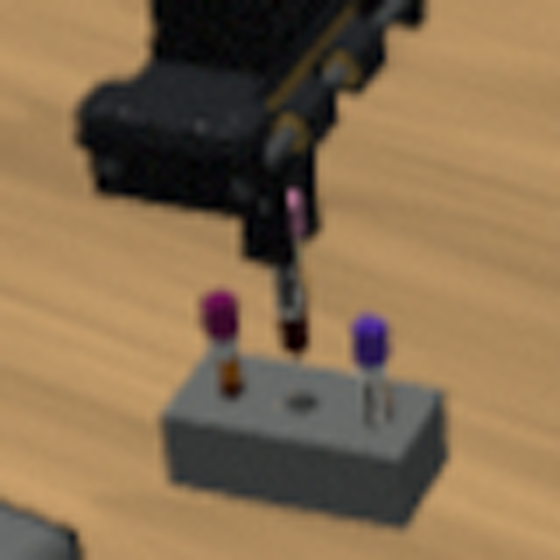

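The tube is held and clear of the block, and dark bars are visible on the side facing the camera. To find its yaw, I'll turn it in steps and sample the label strip.

```bash
cat > strip.py <<'E'
from h import *
S=capture('scene');s=telemetry.sense();p=s['tcp_pos'];R=s['ee_rot']
psi=np.degrees(np.arctan2(R[1,1],R[0,1]))
out=[]
for o in(-.004,-.002,0,.002,.004):
    k=[]
    for h in np.arange(.028,.044,.002):
        q=p-[0,0,.1247-h]; q=q+np.array([-.5377,.843,0])*o
        u,v=proj(S,q); k.append(cv2.getRectSubPix(S['color'],(1,1),(float(u),float(v)))[0,0])
    out.append(np.mean(k,0).round().astype(int).tolist())
print(round(psi,1),out)
import sys;cv2.imwrite(f'pics/strip_{int(psi)}.png',S['color'])
E
python3 strip.py
```

```text
-166.3 [[76, 95, 110], [60, 67, 71], [47, 50, 50], [44, 45, 45], [66, 71, 72]]
```

Call:
drive_tool --pt "0 0 0 0.08" --pt "0 0 0 0.16" --pt "0 0 0 0.24" --pt "0 0 0 0.32" --pt "0 0 0 0.32"

```text
time_s: 5.55
tcp_pos: [0.4626, -0.2538, 0.1897]
ee_rot: [[-0.388, -0.922, -0.001], [-0.922, 0.388, 0.0], [0.0, 0.001, -1.0]]
wrist_force: [-0.1, 0.1, -0.7]
gripper_width: 0.171
```

```bash
python3 strip.py
```

```text
157.2 [[49, 64, 76], [62, 68, 71], [70, 77, 81], [66, 77, 89], [44, 60, 79]]
```

Call:
drive_tool --pt "0 0 0 0.08" --pt "0 0 0 0.16" --pt "0 0 0 0.24" --pt "0 0 0 0.32" --pt "0 0 0 0.32"

```text
time_s: 6.22
tcp_pos: [0.4628, -0.2539, 0.1901]
ee_rot: [[-0.861, -0.509, -0.0], [-0.509, 0.861, 0.0], [0.0, 0.0, -1.0]]
wrist_force: [0.3, 0.2, -0.4]
gripper_width: 0.173
```

```bash
python3 strip.py
```

```text
120.7 [[81, 94, 103], [61, 75, 89], [37, 58, 80], [14, 50, 77], [10, 56, 78]]
```

Call:
drive_tool --pt "0 0 0 0.08" --pt "0 0 0 0.16" --pt "0 0 0 0.24" --pt "0 0 0 0.32" --pt "0 0 0 0.32"

```text
time_s: 6.9
tcp_pos: [0.4629, -0.2539, 0.1902]
ee_rot: [[-0.995, 0.105, -0.0], [0.105, 0.995, 0.0], [0.0, -0.0, -1.0]]
wrist_force: [-0.5, -0.9, -0.5]
gripper_width: 0.172
```

```bash
python3 strip.py
```

```text
84.0 [[33, 58, 82], [15, 63, 87], [8, 68, 89], [9, 65, 81], [14, 54, 66]]
```

Call:
drive_tool --pt "0 0 0 0.08" --pt "0 0 0 0.16" --pt "0 0 0 0.24" --pt "0 0 0 0.32" --pt "0 0 0 0.32"

```text
time_s: 7.58
tcp_pos: [0.4629, -0.2539, 0.1903]
ee_rot: [[-0.736, 0.677, 0.0], [0.677, 0.736, -0.0], [-0.0, 0.0, -1.0]]
wrist_force: [0.5, 0.0, -0.5]
gripper_width: 0.169
```

```bash
python3 strip.py
```

```text
47.4 [[21, 73, 93], [10, 60, 76], [7, 50, 62], [8, 42, 52], [23, 66, 82]]
```

Call:
drive_tool --pt "0 0 0 0.08" --pt "0 0 0 0.16" --pt "0 0 0 0.24" --pt "0 0 0 0.32" --pt "0 0 0 0.32"

```text
time_s: 8.25
tcp_pos: [0.4629, -0.2539, 0.1903]
ee_rot: [[-0.185, 0.983, -0.0], [0.983, 0.185, -0.0], [-0.0, -0.0, -1.0]]
wrist_force: [0.7, -0.3, -0.8]
gripper_width: 0.176
```

```bash
python3 strip.py
python3 - <<'E'
import glob,cv2,numpy as np
fs=sorted(glob.glob('pics/strip_*.png'));print(fs)
cv2.imwrite('pics/c3.png',np.hstack([cv2.resize(cv2.imread(f)[128:168,198:222],(132,220),interpolation=cv2.INTER_CUBIC) for f in fs]))
E
```

```text
10.7 [[16, 55, 67], [10, 41, 50], [8, 47, 57], [8, 65, 80], [24, 68, 86]]
['pics/strip_-166.png', 'pics/strip_10.png', 'pics/strip_120.png', 'pics/strip_157.png', 'pics/strip_47.png', 'pics/strip_84.png']
```

View pics/c3.png

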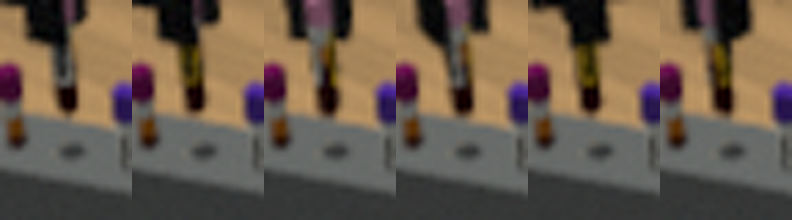

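The labels meet at the strip's centre at ψ≈123°, so white faces azimuth ψ−172°. That puts white on the window at ψ≈175° and yellow at about −5°. Next I carry the tube to the reader while turning back.

Call:
drive_tool --pt "0 0.08 0 -0.09" --pt "0.01 0.16 0 -0.18" --pt "0.02 0.24 0 -0.27" --pt "0.03 0.32 0 -0.36" --pt "0.04 0.4 0 -0.45" --pt "0.05 0.48 0 -0.54" --pt "0.05 0.57 0 -0.63" --pt "0.05 0.57 0 -0.72" --pt "0.05 0.57 0 -0.81" --pt "0.05 0.57 0 -0.9"

```text
time_s: 9.55
tcp_pos: [0.5291, -0.2356, 0.1901]
ee_rot: [[-0.913, -0.409, -0.0], [-0.409, 0.913, 0.0], [0.0, 0.0, -1.0]]
wrist_force: [0.7, -0.3, 0.3]
gripper_width: 0.165
```

```bash
cat > go.py <<'E'
import sys
from h import *
x,y,z,a=map(float,sys.argv[1:5]); s=telemetry.sense();R=s['ee_rot'];psi=np.degrees(np.arctan2(R[1,1],R[0,1]))
d=np.array([x,y,z])-s['tcp_pos'];t=(psi-a+180)%360-180
print(s['time_s'],'tcp',s['tcp_pos'].round(4),'psi',psi.round(2),'j6',s['joints'][5].round(1),'w',round(s['gripper_width'],3),'F',s['wrist_force'].round(1),'cmd',(R.T@d/.12).round(3),'turn',round(np.radians(t)/2,3))
E
python3 go.py .595 -.217 .190 176
```

```text
9.55 tcp [ 0.5291 -0.2356  0.1901] psi 114.14 j6 -57.9 w 0.165 F [ 0.7 -0.3  0.3] cmd [-0.565 -0.083  0.001] turn -0.54
```

Call:
drive_tool --pt "-0.1 -0.01 0 -0.09" --pt "-0.2 -0.03 0 -0.18" --pt "-0.3 -0.05 0 -0.27" --pt "-0.4 -0.07 0 -0.36" --pt "-0.5 -0.08 0 -0.45" --pt "-0.565 -0.083 0 -0.54" --pt "-0.565 -0.083 0 -0.54" --pt "-0.565 -0.083 0 -0.54"

```text
time_s: 10.55
tcp_pos: [0.5948, -0.2177, 0.1901]
ee_rot: [[-0.081, -0.997, -0.001], [-0.997, 0.081, 0.0], [-0.0, 0.001, -1.0]]
wrist_force: [-0.6, -0.2, 0.6]
gripper_width: 0.168
```

```bash
python3 go.py .595 -.217 .190 176
python3 - <<'E'
from h import *
print(telemetry.sense()['joints'].round(1))
S=shot('scene','s3');T=shot('top','t3')
u,v=map(int,proj(S,[.6,-.2,.12]));print(u,v)
a=cv2.resize(S['color'][v-45:v+45,u-45:u+45],(400,400),interpolation=cv2.INTER_CUBIC)
b=cv2.resize(T['color'][120:200,280:360],(400,400),interpolation=cv2.INTER_CUBIC)
cv2.imwrite('pics/c4.png',np.hstack([a,b]))
E
```

```text
10.55 tcp [ 0.5948 -0.2177  0.1901] psi 175.36 j6 0.9 w 0.168 F [-0.6 -0.2  0.6] cmd [-0.006 -0.001  0.001] turn -0.006
[ -5.5  27.7  -6.   -0.  -56.3   0.9]
192 161
```

View pics/c4.png

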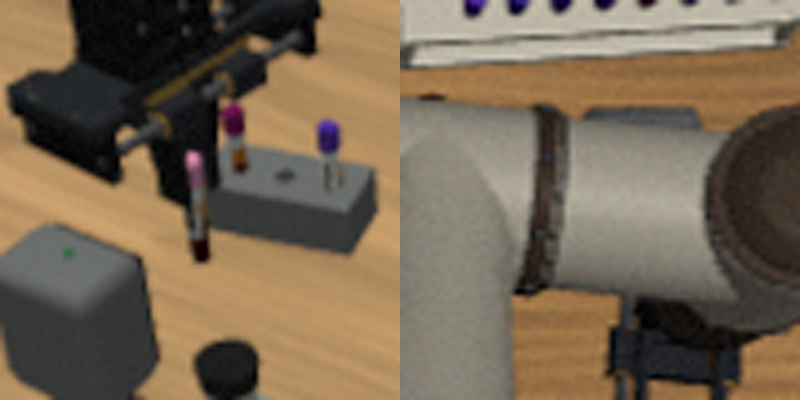

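The tube is upright before the reader, at about (197,215) in the left tile. White is on the window side and a sliver of yellow shows at the right edge. I'll hold there, then make the half turn.

Call:
drive_tool --pt "0 0 0 0" --pt "0 0 0 0" --pt "0 0 0 0" --pt "0 0 0 0" --pt "0 0 0 0" --pt "0 0 0 0"

```text
time_s: 11.4
tcp_pos: [0.5952, -0.2177, 0.1902]
ee_rot: [[-0.08, -0.997, -0.0], [-0.997, 0.08, -0.0], [0.0, 0.0, -1.0]]
wrist_force: [-0.6, -0.4, -0.2]
gripper_width: 0.17
```

Call:
drive_tool --pt "0 0 0 0.08" --pt "0 0 0 0.16" --pt "0 0 0 0.24" --pt "0 0 0 0.32" --pt "0 0 0 0.4" --pt "0 0 0 0.48" --pt "0 0 0 0.56" --pt "0 0 0 0.64" --pt "0 0 0 0.72" --pt "0 0 0 0.74"

```text
time_s: 12.65
tcp_pos: [0.5952, -0.2177, 0.1902]
ee_rot: [[-1.0, -0.009, -0.0], [-0.009, 1.0, 0.0], [0.0, 0.0, -1.0]]
wrist_force: [-0.1, -0.5, -0.9]
gripper_width: 0.171
```

Call:
drive_tool --pt "0 0 0 0.08" --pt "0 0 0 0.16" --pt "0 0 0 0.24" --pt "0 0 0 0.32" --pt "0 0 0 0.4" --pt "0 0 0 0.48" --pt "0 0 0 0.56" --pt "0 0 0 0.64" --pt "0 0 0 0.72" --pt "0 0 0 0.74"

```text
time_s: 13.9
tcp_pos: [0.5952, -0.2177, 0.1903]
ee_rot: [[-0.099, 0.995, 0.0], [0.995, 0.099, 0.0], [0.0, 0.0, -1.0]]
wrist_force: [0.3, -0.7, -0.8]
gripper_width: 0.172
```

Call:
drive_tool --pt "0 0 0 0" --pt "0 0 0 0" --pt "0 0 0 0" --pt "0 0 0 0" --pt "0 0 0 0" --pt "0 0 0 0"

```text
time_s: 14.65
tcp_pos: [0.5952, -0.2177, 0.1903]
ee_rot: [[-0.102, 0.995, -0.0], [0.995, 0.102, 0.0], [0.0, -0.0, -1.0]]
wrist_force: [0.4, 1.1, -0.2]
gripper_width: 0.168
```

```bash
python3 go.py .5237 -.0124 .25 109; python3 strip.py
python3 - <<'E'
from h import *
S=shot('scene','s4')
# tube & free place lines: tube dark bottom centroid column offset from the expected axis
p=telemetry.sense()['tcp_pos']
for h in(0,.01,.03,.06,.072): print(h,np.round(proj(S,p-[0,0,.1247-h]),2))
E
```

```text
14.65 tcp [ 0.5952 -0.2177  0.1903] psi 5.83 j6 -168.7 w 0.168 F [ 0.4  1.1 -0.2] cmd [ 1.762 -0.419 -0.498] turn -0.9
5.8 [[19, 51, 62], [10, 42, 51], [10, 54, 66], [10, 63, 82], [20, 62, 82]]
0 [191.4  174.22]
0.01 [190.99 171.47]
0.03 [190.16 165.89]
0.06 [188.88 157.26]
0.072 [188.36 153.72]
```

Call:
drive_tool --pt "0.05 0 -0.1 -0.09" --pt "0.1 -0.03 -0.2 -0.18" --pt "0.2 -0.05 -0.3 -0.27" --pt "0.3 -0.07 -0.4 -0.36" --pt "0.4 -0.1 -0.4 -0.45" --pt "0.5 -0.12 -0.4 -0.54" --pt "0.6 -0.15 -0.4 -0.63" --pt "0.7 -0.18 -0.4 -0.72" --pt "0.8 -0.2 -0.4 -0.81" --pt "0.9 -0.2 -0.4 -0.9"

```text
time_s: 16.0
tcp_pos: [0.5601, -0.1123, 0.2384]
ee_rot: [[-0.944, -0.33, 0.0], [-0.33, 0.944, 0.0], [-0.0, 0.0, -1.0]]
wrist_force: [-0.5, 0.2, 0.1]
gripper_width: 0.17
```

```bash
python3 go.py .5237 -.0124 .238 109
```

```text
16.0 tcp [ 0.5601 -0.1123  0.2384] psi 109.29 j6 -75.6 w 0.17 F [-0.5  0.2  0.1] cmd [0.012 0.886 0.003] turn 0.003
```

Call:
drive_tool --pt "0 0.2 0 0" --pt "0.01 0.4 0 0" --pt "0.01 0.6 0 0" --pt "0.01 0.8 0 0" --pt "0.012 0.886 0 0.003" --pt "0.012 0.886 0 0.003" --pt "0.012 0.886 0 0.003"

```text
time_s: 16.88
tcp_pos: [0.5247, -0.013, 0.2383]
ee_rot: [[-0.948, -0.319, 0.0], [-0.319, 0.948, -0.0], [-0.0, -0.0, -1.0]]
wrist_force: [-0.5, 0.0, -0.6]
gripper_width: 0.167
```

```bash
python3 go.py .5237 -.0124 .238 109;python3 - <<'E'
from h import *
np.set_printoptions(precision=4,suppress=True)
T0=load('top0');S0=load('scene0');S=shot('scene','s5')
def q(v): return v
for nm,c,box in(('T',T0,(250,198,285,250)),('S',S0,(255,150,290,212))):
    x0,y0,x1,y1=box; k=cv2.resize(c['color'][y0:y1,x0:x1],None,fx=4,fy=4,interpolation=cv2.INTER_CUBIC)
    hsv=cv2.cvtColor(k,cv2.COLOR_BGR2HSV); m=((hsv[...,1]<75)&(hsv[...,2]>110)).astype(np.uint8)
    n,l,st,ce=cv2.connectedComponentsWithStats(cv2.morphologyEx(m,cv2.MORPH_CLOSE,np.ones((25,25))))
    i=1+np.argmax(st[1:,4]); pts=np.argwhere(l==i)[:,::-1]
    rc=cv2.minAreaRect(pts.astype(np.float32)); bp=cv2.boxPoints(rc)/4-.375+[x0,y0]
    print(nm,st[i],bp, 'z0',np.array([onz(c,*p,0.004)[:2] for p in bp]),'z48',np.array([onz(c,*p,.048)[:2] for p in bp]))
f=np.array([.5237,-.0124]);d=np.array([.9443,.329]);n=np.array([-d[1],d[0]])
def draw(c,img,sc,x0,y0):
    for z,col in((.048,(0,255,0)),):
        pts=[f+a*d*.00875+b*n*.00875 for a,b in((1,1),(1,-1),(-1,-1),(-1,1))]
        P=np.array([[(np.array(proj(c,[*p,z]))-[x0,y0]+.5)*sc] for p in pts],np.int32); cv2.polylines(img,[P],True,col,1)
    pts=[f-d*.05+a*d*.065+b*n*.012 for a,b in((1,1),(1,-1),(-1,-1),(-1,1))]
    P=np.array([[(np.array(proj(c,[*p,.048]))-[x0,y0]+.5)*sc] for p in pts],np.int32); cv2.polylines(img,[P],True,(0,0,255),1)
    return img
I=[]
for c,x0,y0 in((T0,250,203),(S0,252,160),(S,252,135)):
    k=cv2.resize(c['color'][y0:y0+50,x0:x0+33],(264,400),interpolation=cv2.INTER_CUBIC)
    I.append(draw(c,k,8,x0,y0) if c is not S else cv2.resize(c['color'][130:205,245:295],(264,400),interpolation=cv2.INTER_CUBIC))
cv2.imwrite('pics/c5.png',np.hstack(I))
E
```

```text
16.875 tcp [ 0.5247 -0.013   0.2383] psi 108.59 j6 -87.7 w 0.167 F [-0.5  0.  -0.6] cmd [0.007 0.008 0.002] turn -0.004
T [  36   36   86  155 6170] [[257.7904 209.2478]
 [267.6687 205.7799]
 [280.5179 242.3807]
 [270.6397 245.8486]] z0 [[ 0.5352  0.0109]
 [ 0.5475 -0.0237]
 [ 0.4204 -0.068 ]
 [ 0.4084 -0.0339]] z48 [[ 0.5305  0.0102]
 [ 0.5423 -0.0231]
 [ 0.4199 -0.0658]
 [ 0.4083 -0.0329]]
S [  19   24   79  202 7913] [[258.1176 203.9523]
 [269.1753 154.5178]
 [283.495  157.7209]
 [272.4373 207.1554]] z0 [[ 0.5455 -0.0235]
 [ 0.3217 -0.1199]
 [ 0.3129 -0.0707]
 [ 0.5357  0.018 ]] z48 [[ 0.5858  0.0021]
 [ 0.3749 -0.0888]
 [ 0.3666 -0.0424]
 [ 0.5766  0.0412]]
```

View pics/c5.png

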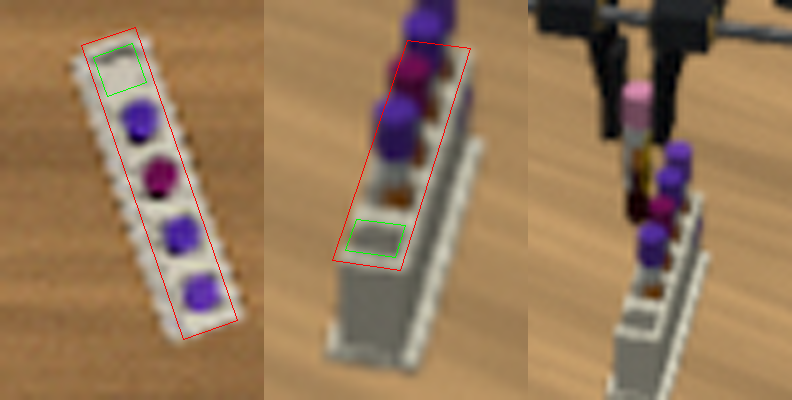

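The overlays agree with the cavity in both views, with the green box centred on the dark opening. Before lowering I'll check the tube's lean in the grip.

Run:
```python
from h import *
S=load('s5');p=telemetry.sense()['tcp_pos']
k=cv2.GaussianBlur(S['color'],(1,1),0)
for h in(.004,.008,.012,.016,.02,.03,.04,.05,.056,.066,.072):
    u,v=proj(S,p-[0,0,.1247-h]); row=cv2.getRectSubPix(S['color'],(17,1),(float(u),float(v)))[0].astype(int)
    print(h,round(float(u),2),round(float(v),2),[f'{b}/{g}/{r}' for b,g,r in row[3:14]])
```

```text
0.004 265.14 169.72 ['92/136/170', '93/138/173', '88/131/165', '51/78/102', '13/18/38', '6/3/26', '5/3/24', '20/5/37', '42/7/60', '55/14/75', '54/11/74']
0.008 265.14 168.54 ['93/137/172', '93/137/172', '87/129/163', '45/69/93', '2/2/23', '6/3/27', '5/3/26', '26/9/45', '63/10/89', '75/12/103', '75/14/103']
0.012 265.15 167.35 ['91/135/171', '93/138/173', '88/130/164', '46/70/93', '1/1/21', '2/2/23', '5/4/25', '26/19/53', '72/33/107', '82/24/112', '82/17/108']
0.016 265.15 166.16 ['94/141/177', '95/140/177', '90/132/167', '51/75/98', '14/16/32', '4/6/27', '4/14/35', '29/53/79', '77/88/132', '83/56/106', '80/19/78']
0.02 265.16 164.96 ['95/141/177', '95/140/176', '91/132/164', '76/95/111', '44/47/57', '15/17/37', '7/37/57', '25/80/101', '79/118/147', '83/74/98', '81/23/43']
0.03 265.17 161.93 ['95/141/177', '94/139/175', '82/116/144', '74/88/99', '46/53/64', '17/30/54', '4/43/64', '14/61/79', '71/93/118', '127/83/114', '147/55/89']
0.04 265.18 158.87 ['91/135/171', '90/133/166', '82/114/139', '89/102/113', '60/80/100', '22/61/96', '12/71/101', '19/91/115', '65/119/148', '86/126/158', '96/95/126']
0.05 265.2 155.77 ['51/75/93', '49/73/90', '60/82/99', '88/97/101', '99/103/100', '96/102/100', '77/96/98', '41/76/86', '17/40/47', '15/13/15', '23/17/22']
0.056 265.2 153.89 ['14/12/12', '19/19/20', '40/43/48', '94/93/103', '98/95/108', '94/88/105', '90/86/104', '67/77/91', '35/42/48', '14/13/14', '12/10/12']
0.066 265.22 150.72 ['13/14/14', '22/22/26', '51/42/63', '80/64/99', '89/71/110', '89/72/111', '87/71/108', '70/57/87', '37/31/43', '16/13/12', '13/10/10']
0.072 265.23 148.81 ['15/14/13', '24/22/27', '53/42/64', '85/69/106', '97/79/121', '104/83/129', '105/84/131', '90/73/113', '48/40/59', '14/15/13', '9/9/8']
```

Call:
drive_tool --pt "0.006 0.007 0.1 -0.004" --pt "0.006 0.007 0.2 -0.004" --pt "0.006 0.007 0.3 -0.004" --pt "0.006 0.007 0.4 -0.004" --pt "0.006 0.007 0.45 -0.004" --pt "0.006 0.007 0.48 -0.004" --pt "0.006 0.007 0.5 -0.004" --pt "0.006 0.007 0.5 -0.004"

```text
time_s: 17.92
tcp_pos: [0.5236, -0.012, 0.1784]
ee_rot: [[-0.945, -0.327, 0.0], [-0.327, 0.945, 0.0], [-0.0, -0.0, -1.0]]
wrist_force: [-0.5, 0.0, 0.3]
gripper_width: 0.176
```

Call:
drive_tool --pt "0 0 0.05 0" --pt "0 0 0.1 0" --pt "0 0 0.15 0" --pt "0 0 0.2 0" --pt "0 0 0.25 0" --pt "0 0 0.3 0" --pt "0 0 0.34 0" --pt "0 0 0.36 0" --pt "0 0 0.37 0" --pt "0 0 0.37 0"

```text
time_s: 19.18
tcp_pos: [0.5236, -0.012, 0.1339]
ee_rot: [[-0.945, -0.327, 0.0], [-0.327, 0.945, 0.0], [-0.0, -0.0, -1.0]]
wrist_force: [-0.6, 0.5, -0.4]
gripper_width: 0.171
```

```bash
python3 go.py .5237 -.0124 .1307 109
python3 - <<'E'
from h import *
S=shot('scene','s6')
cv2.imwrite('pics/c6.png',cv2.resize(S['color'][140:215,240:300],(480,600),interpolation=cv2.INTER_CUBIC))
E
```

```text
19.175 tcp [ 0.5236 -0.012   0.1339] psi 109.07 j6 -87.4 w 0.171 F [-0.6  0.5 -0.4] cmd [ 0.    -0.003  0.027] turn 0.001
```

View pics/c6.png

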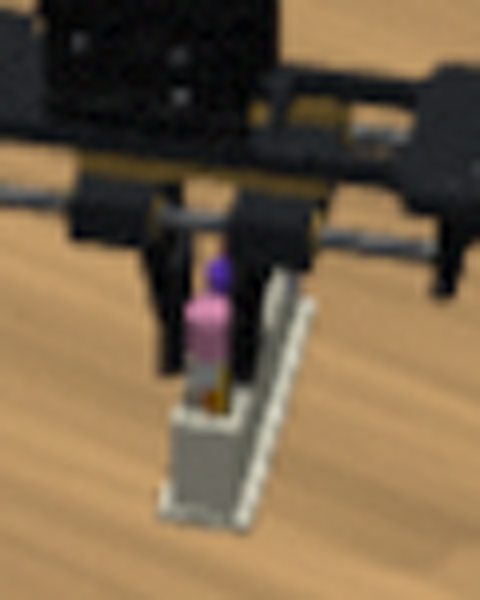

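The tube is inside the free place with the rack undisturbed, a few mm above seating. I'll lower it gently to the floor.

Call:
drive_tool --pt "0 0 0.01 0" --pt "0 0 0.02 0" --pt "0 0 0.025 0" --pt "0 0 0.03 0" --pt "0 0 0.03 0"

```text
time_s: 19.85
tcp_pos: [0.5238, -0.012, 0.1305]
ee_rot: [[-0.945, -0.327, 0.001], [-0.327, 0.945, -0.0], [-0.001, -0.0, -1.0]]
wrist_force: [1.0, 0.5, 0.9]
gripper_width: 0.176
```

Call:
drive_tool --pt "0 0 0.01 0" --pt "0 0 0.01 0" --pt "0 0 0.01 0"

```text
time_s: 20.23
tcp_pos: [0.5244, -0.0119, 0.1302]
ee_rot: [[-0.945, -0.327, 0.002], [-0.327, 0.945, 0.0], [-0.002, -0.001, -1.0]]
wrist_force: [-0.1, -0.0, 6.7]
gripper_width: 0.173
```

Call:
drive_tool --pt "0 0 -0.005 0" --pt "0 0 -0.005 0" --pt "0 0 -0.005 0" --pt "0 0 -0.005 0" --pt "0 0 -0.005 0" --pt "0 0 -0.005 0" --fingers 45

```text
time_s: 20.98
tcp_pos: [0.5235, -0.012, 0.1296]
ee_rot: [[-0.945, -0.327, -0.0], [-0.327, 0.945, -0.0], [0.0, 0.0, -1.0]]
wrist_force: [-0.1, 0.3, -1.0]
gripper_width: 0.515
```

Call:
drive_tool --pt "0 0 -0.1 0" --pt "0 0 -0.3 0" --pt "0 0 -0.6 0" --pt "0 0 -1 0" --pt "0 0 -1 0" --pt "0 0 -1 0"

```text
time_s: 21.72
tcp_pos: [0.5231, -0.012, 0.2499]
ee_rot: [[-0.945, -0.326, 0.0], [-0.326, 0.945, 0.001], [-0.0, 0.0, -1.0]]
wrist_force: [-0.0, -0.6, -0.5]
gripper_width: 0.519
```

```bash
python3 go.py .5555 .389 .25 85.2
python3 - <<'E'
from h import *
S=shot('scene','s7');T=shot('top','t7')
a=cv2.resize(S['color'][140:215,240:300],(320,400),interpolation=cv2.INTER_CUBIC)
k=T['color'][158:238,120:216]; b=cv2.resize(k,(480,400),interpolation=cv2.INTER_CUBIC)
cv2.imwrite('pics/c7.png',np.hstack([a,b]))
E
```

```text
21.725 tcp [ 0.5231 -0.012   0.2499] psi 109.05 j6 -87.4 w 0.519 F [-0.  -0.6 -0.5] cmd [-1.346e+00  3.071e+00  1.000e-03] turn 0.208
```

View pics/c7.png

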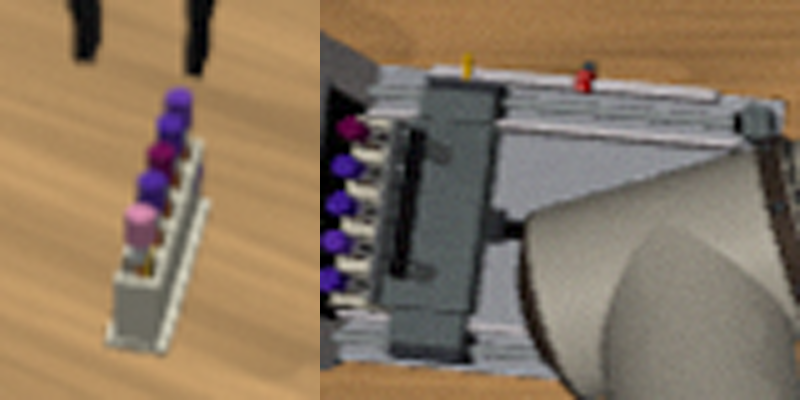

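The late tube stands level with its neighbours and the rack is undisturbed. The bar runs from (418,130) to (398,275) in the right tile, with the pointer at (467,66) and the clip at (585,80). Next is the handle.

Call:
drive_tool --pt "-0.2 0.4 0 0" --pt "-0.4 0.8 0 0" --pt "-0.45 1 0 0" --pt "-0.45 1 0 0"

```text
time_s: 22.32
tcp_pos: [0.5349, 0.1204, 0.2482]
ee_rot: [[-0.944, -0.329, -0.003], [-0.329, 0.944, -0.001], [0.003, -0.0, -1.0]]
wrist_force: [0.5, -0.5, 0.6]
gripper_width: 0.517
```

Call:
drive_tool --pt "-0.2 0.4 0 0" --pt "-0.4 0.8 0 0" --pt "-0.45 1 0 0" --pt "-0.45 1 0 0"

```text
time_s: 22.82
tcp_pos: [0.5468, 0.2505, 0.2486]
ee_rot: [[-0.945, -0.328, -0.002], [-0.328, 0.945, -0.001], [0.002, -0.001, -1.0]]
wrist_force: [0.1, -0.2, 0.6]
gripper_width: 0.513
```

Call:
drive_tool --pt "-0.2 0.4 0 0.07" --pt "-0.4 0.8 0 0.14" --pt "-0.45 1 0 0.208" --pt "-0.45 1 0 0.208" --pt "-0.45 1 0 0.208"

```text
time_s: 23.45
tcp_pos: [0.5591, 0.3793, 0.2495]
ee_rot: [[-0.997, 0.083, -0.001], [0.083, 0.997, -0.001], [0.001, -0.001, -1.0]]
wrist_force: [0.6, 0.4, -0.7]
gripper_width: 0.519
```

```bash
python3 go.py .5555 .391 .175 85.2
python3 - <<'E'
from h import *
T=load('t7');k=cv2.cvtColor(T['color'],cv2.COLOR_BGR2GRAY)
for v in(190,194,198,202,206,209): print(v,k[v,130:146].tolist())
E
```

```text
23.45 tcp [0.5591 0.3793 0.2495] psi 85.22 j6 -142.6 w 0.519 F [ 0.6  0.4 -0.7] cmd [0.038 0.095 0.621] turn 0.0
190 [117, 128, 122, 95, 63, 56, 49, 8, 8, 10, 48, 86, 75, 57, 57, 63]
194 [70, 94, 98, 75, 49, 46, 36, 18, 10, 27, 67, 91, 86, 89, 87, 88]
198 [108, 123, 100, 65, 49, 41, 12, 14, 14, 60, 90, 87, 86, 84, 89, 88]
202 [97, 112, 67, 42, 37, 21, 13, 8, 35, 73, 89, 88, 88, 92, 90, 91]
206 [101, 79, 58, 49, 53, 7, 11, 17, 57, 92, 88, 88, 88, 87, 87, 87]
209 [105, 69, 42, 38, 33, 13, 1, 32, 73, 86, 94, 93, 90, 91, 87, 93]
```

Call:
drive_tool --pt "0.035 0.112 0.1 0" --pt "0.035 0.112 0.2 0" --pt "0.035 0.112 0.3 0" --pt "0.035 0.112 0.4 0" --pt "0.035 0.112 0.5 0" --pt "0.035 0.112 0.58 0" --pt "0.035 0.112 0.62 0" --pt "0.035 0.112 0.62 0" --pt "0.035 0.112 0.62 0"

```text
time_s: 24.58
tcp_pos: [0.5562, 0.3951, 0.1758]
ee_rot: [[-0.997, 0.083, 0.001], [0.083, 0.997, 0.001], [-0.001, 0.001, -1.0]]
wrist_force: [-0.3, -0.2, 0.1]
gripper_width: 0.519
```

Call:
drive_tool --pt "0 0 0 0" --pt "0 0 0 0" --pt "0 0 0 0" --pt "0 0 0 0" --pt "0 0 0 0" --pt "0 0 0 0" --fingers 0

```text
time_s: 25.32
tcp_pos: [0.556, 0.3957, 0.1753]
ee_rot: [[-0.997, 0.083, 0.001], [0.083, 0.997, 0.002], [-0.001, 0.002, -1.0]]
wrist_force: [0.5, 4.0, -0.8]
gripper_width: 0.127
```

```bash
cat > ptr.py <<'E'
from h import *
import sys
np.set_printoptions(precision=4,suppress=True)
n=sys.argv[1]
S=shot('scene','p'+n+'s');T=shot('top','p'+n+'t')
Y=np.array([.0837,.9965])
def cen(c,box,kind):
    x0,y0,x1,y1=box;k=cv2.resize(c['color'][y0:y1,x0:x1],None,fx=4,fy=4,interpolation=cv2.INTER_CUBIC);h=cv2.cvtColor(k,cv2.COLOR_BGR2HSV)
    m=cv2.inRange(h,(18,120,90),(36,255,255)) if kind=='p' else cv2.inRange(h,(0,140,70),(9,255,255))|cv2.inRange(h,(172,140,70),(180,255,255))
    nn,l,st,ce=cv2.connectedComponentsWithStats(m)
    if nn<2: return None
    i=1+np.argmax(st[1:,4]); return ce[i]/4-.375+[x0,y0],st[i][2:].tolist()
for kind,z in(('p',.05),('c',.037)):
    for nm,c,b in(('T',T,(130,160,220,182)),('S',S,(335,250,420,305))):
        q=cen(c,b,kind)
        if q: w=onz(c,*q[0],z); print(kind,nm,q[0],q[1],w,'s=',w[:2]@Y)
E
python3 ptr.py 0; python3 go.py .5555 .391 .175 85.2
```

```text
p T [148.891  170.2961] [11, 24, 187] [0.6642 0.3857 0.05  ] s= 0.43993418939316775
p S [391.4904 286.662 ] [24, 31, 392] [0.6604 0.3871 0.05  ] s= 0.44097503762742124
c T [172.5468 173.4814] [17, 19, 195] [0.6559 0.307  0.037 ] s= 0.3607932760108835
c S [357.3486 274.0549] [23, 30, 303] [0.6568 0.3106 0.037 ] s= 0.36453553548204504
25.425 tcp [0.556  0.3957 0.1753] psi 85.25 j6 -143.7 w 0.127 F [-0.6  4.4 -0.9] cmd [ 0.001 -0.039  0.003] turn 0.0
```

The bar is gripped (opening about 11 mm). It sits at s=0.441 along the loader's y and the clip at about 0.362, so I'll draw back 72 mm first and refine from there.

Call:
drive_tool --pt "0 -0.06 0 0" --pt "0 -0.12 0 0" --pt "0 -0.18 0 0" --pt "0 -0.24 0 0" --pt "0 -0.3 0 0" --pt "0 -0.36 0 0" --pt "0 -0.42 0 0" --pt "0 -0.48 0 0" --pt "0 -0.54 0 0" --pt "0 -0.6 0 0"

```text
time_s: 26.68
tcp_pos: [0.55, 0.3257, 0.1753]
ee_rot: [[-0.997, 0.082, 0.002], [0.082, 0.997, 0.005], [-0.002, 0.005, -1.0]]
wrist_force: [-1.1, 9.7, -2.1]
gripper_width: 0.124
```

Call:
drive_tool --pt "0 0 0 0" --pt "0 0 0 0" --pt "0 0 0 0"

```text
time_s: 27.05
tcp_pos: [0.55, 0.325, 0.1753]
ee_rot: [[-0.997, 0.083, 0.001], [0.083, 0.997, 0.004], [-0.001, 0.004, -1.0]]
wrist_force: [-1.0, 7.6, -1.8]
gripper_width: 0.126
```

```bash
python3 ptr.py 1; python3 go.py .5555 .391 .175 85.2
python3 - <<'E'
from h import *
S=load('p1s');T=load('p1t')
a=cv2.resize(S['color'][255:295,335:385],(500,400),interpolation=cv2.INTER_CUBIC)
b=cv2.resize(T['color'][155:185,155:185],(300,400)[:1]*2,interpolation=cv2.INTER_CUBIC); b=cv2.copyMakeBorder(b,0,100,0,0,0)
cv2.imwrite('pics/c8.png',np.hstack([a,b]))
E
```

```text
p T [169.3984 171.8426] [17, 24, 224] [0.6588 0.3146 0.05  ] s= 0.36862788376936845
p S [361.2822 270.8084] [22, 30, 353] [0.6542 0.3168 0.05  ] s= 0.37042554647363923
c T [172.5887 173.218 ] [16, 18, 172] [0.6568 0.3069 0.037 ] s= 0.3607627389296033
c S [356.7508 275.3483] [17, 18, 159] [0.6609 0.3108 0.037 ] s= 0.365058384213057
27.15 tcp [0.55   0.325  0.1753] psi 85.26 j6 -139.7 w 0.127 F [-1.6  7.7 -2. ] cmd [-0.     0.552  0.005] turn 0.001
```

View pics/c8.png

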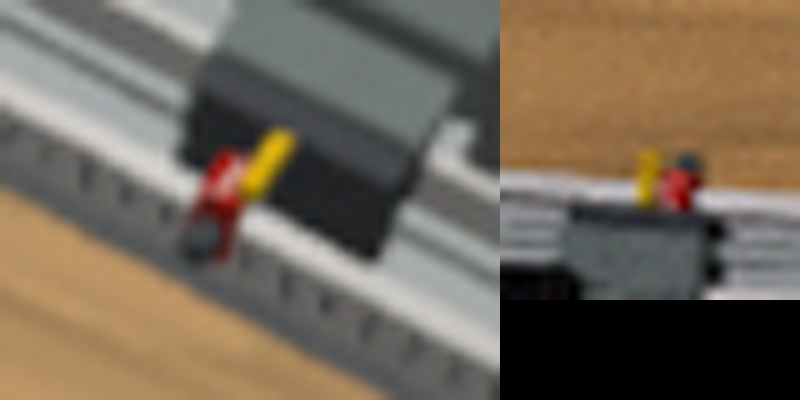

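The pointer is still a few mm short of the clip: pointer (270,160) and clip (225,195) in the left tile. I'll locate the clip's white line numerically in the unobstructed earlier frames.

Run:
```python
from h import *
S=load('p0s');T=load('p0t')
for nm,c,(u0,u1,v0,v1) in(('S',S,(350,365,266,284)),('T',T,(168,178,166,181))):
    print(nm,'cols',u0,u1)
    for v in range(v0,v1): print(v,' '.join('%3d,%3d,%3d'%tuple(c['color'][v,u][::-1]) for u in range(u0,u1)))
```

```text
S cols 350 365
266 139,142,142 121,125,125 106,110,109 106,111,108 128,133,129 145,152,148 152,160,156 153,159,156 136,140,137 116,118,115  99,100, 98  98, 96, 95  99, 97, 95  98, 97, 95 101, 99, 97
267 160,163,164 152,155,156 139,142,142 122,126,126 109,112,112 109,113,110 129,135,131 148,153,150 153,159,156 151,155,152 137,142,138 115,117,113 100, 99, 96  97, 95, 93  97, 96, 95
268 161,164,165 161,165,165 159,163,163 153,156,157 141,144,143 121,124,124 108,112,110 110,114,112 132,137,134 149,155,152 157,164,160 150,155,152 137,142,139 114,116,114  99, 99, 97
269 164,166,167 161,164,164 159,163,164 159,163,163 161,165,166 153,156,156 138,141,140 124,113,113 111,109,107 112,116,114 132,139,136 149,156,152 158,164,161 150,156,152 127,130,127
270 186,185,182 176,176,176 163,166,166 161,164,164 158,163,163 159,162,162 158,144,143 155, 99, 98 147, 95, 92 133,108,103 115,112,109 115,120,116 135,141,137 149,156,152 151,156,153
271 203,201,196 195,194,189 182,182,180 170,172,171 162,166,165 158,153,153 161,101,100 166, 44, 40 181,117,110 171,109,103 148, 83, 80 128,114,111 110,114,111 113,1
[... 3401 characters left out ...]
, 79, 72 184, 67, 64 129,  0,  0 116,100,101 176,173,175 189,184,186 187,183,184
176 110,112,115 117,119,125 111,111,115 115, 94, 93 110, 64, 66  84, 34, 33  81, 66, 66 103,101,105  93, 93, 91 101, 98,100
177 141,140,146 139,143,145 139,141,146 134,137,140 136,139,142 133,134,139 136,136,141 133,139,141 133,132,139 133,134,139
178 118,120,123 118,117,123 115,119,118 121,122,127 125,125,129 114,118,125 114,117,119 124,124,129 145,147,152 141,141,148
179 130,135,134 127,133,134 126,130,131 135,135,139 127,133,135 131,134,135 126,130,131 125,128,130 127,133,131 131,132,135
180 102,107,107  97, 97,102 106,111,111 114,119,120 122,125,125 114,117,118 117,120,123 121,125,125 127,132,133 124,129,127
```

Run:
```python
from h import *
S=load('p0s');T=load('p0t');Y=np.array([.0837,.9965]);X=np.array([.9965,-.0837])
print('tri',tri(S,(357.4,272.6),T,(171.8,174)))
for z in(.034,.038,.042,.046): print(z,[ (round(float(w[:2]@X),4),round(float(w[:2]@Y),4)) for w in (onz(S,358.4,271.2,z),onz(S,357.4,272.6,z),onz(S,356.5,274,z),onz(T,171.8,174,z))])
def cen(c,u0,u1,v0,v1):
    k=c['color'][v0:v1,u0:u1].astype(float); w=np.clip(k[...,2]+k[...,1]-2*k[...,0]-60,0,None); yy,xx=np.mgrid[v0:v1,u0:u1]
    w[k[...,1]<.5*k[...,2]]=0
    return (w*xx).sum()/w.sum(),(w*yy).sum()/w.sum()
for n,t in((0,.4408),(1,.3699)):
    S=load(f'p{n}s');c=cen(S,*((383,400,280,295) if n==0 else (354,370,262,280)))
    for z in(.045,.05,.055): w=onz(S,*c,z);print('ptr',n,np.round(c,2),z,round(float(w[:2]@X),4),round(float(w[:2]@Y),4),'handle',t)
print('lane mid x', np.array([.556,.3957])@X)
```

```text
tri (array([0.65376743, 0.30932299, 0.03801192]), np.float64(0.0001944187034129273))
0.034 [(0.6174, 0.3622), (0.6223, 0.3622), (0.6271, 0.3623), (0.6264, 0.364)]
0.038 [(0.6206, 0.3631), (0.6255, 0.363), (0.6303, 0.3632), (0.6256, 0.3629)]
0.042 [(0.6238, 0.364), (0.6287, 0.3639), (0.6335, 0.364), (0.6249, 0.3617)]
0.046 [(0.627, 0.3649), (0.6319, 0.3648), (0.6366, 0.3649), (0.6241, 0.3606)]
ptr 0 [391.46 286.7 ] 0.045 0.6218 0.4404 handle 0.4408
ptr 0 [391.46 286.7 ] 0.05 0.6258 0.441 handle 0.4408
ptr 0 [391.46 286.7 ] 0.055 0.6299 0.4415 handle 0.4408
ptr 1 [360.81 271.06] 0.045 0.6226 0.3688 handle 0.3699
ptr 1 [360.81 271.06] 0.05 0.6267 0.3699 handle 0.3699
ptr 1 [360.81 271.06] 0.055 0.6307 0.371 handle 0.3699
lane mid x 0.52093391
```

The white line triangulates to s≈0.3633, in agreement along its whole length and across both views. The pointer and handle are at 0.3699, so 6.5 mm remain.

Call:
drive_tool --pt "0 -0.02 0 0" --pt "0 -0.04 0 0" --pt "0 -0.054 0 0" --pt "0 -0.054 0 0" --pt "0 -0.054 0 0" --pt "0 -0.054 0 0" --pt "0 -0.054 0 0"

```text
time_s: 28.02
tcp_pos: [0.5494, 0.3189, 0.1753]
ee_rot: [[-0.997, 0.082, 0.002], [0.082, 0.997, 0.004], [-0.001, 0.004, -1.0]]
wrist_force: [-1.9, 8.9, -1.8]
gripper_width: 0.127
```

```bash
python3 ptr.py 2; python3 go.py .5555 .391 .175 85.2
python3 - <<'E'
from h import *
S0=load('p0s');S=load('p2s');T=load('p2t');print(telemetry.sense()['tcp_pos'][:2]@np.array([.0837,.9965]))
f=lambda c,a,b,d,e,w,h:cv2.resize(c['color'][d:e,a:b],(w,h),interpolation=cv2.INTER_CUBIC)
cv2.imwrite('pics/c9.png',np.vstack([np.hstack([f(S,340,375,258,288,350,300),f(T,155,185,155,185,300,300)]),np.hstack([f(S0,340,375,258,288,350,300),f(S,235,310,130,205,300,300)])]))
E
```

```text
p T [170.941  172.0112] [12, 23, 178] [0.6582 0.3092 0.05  ] s= 0.3632504136915328
p S [358.7423 269.2254] [23, 29, 356] [0.653  0.3104 0.05  ] s= 0.36393116047057844
c T [173.1778 173.3819] [11, 17, 109] [0.6562 0.3048 0.037 ] s= 0.35864487068803447
c S [357.9512 274.2038] [26, 28, 292] [0.6565 0.312  0.037 ] s= 0.36580769285876175
28.125 tcp [0.5494 0.3189 0.1753] psi 85.27 j6 -139.3 w 0.124 F [-1.8  8.3 -1.6] cmd [-0.001  0.603  0.005] turn 0.001
0.3637756203773958
```

View pics/c9.png

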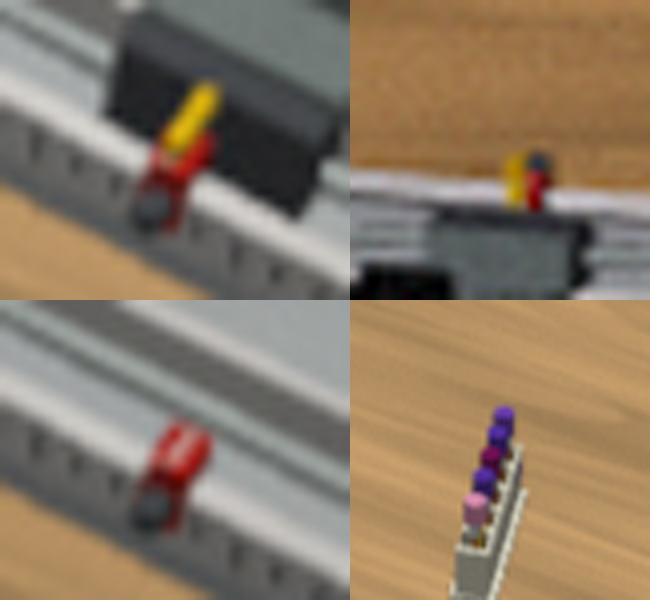

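In the scene view the pointer lies over the white line with red showing on both sides. The top view's small offset matches parallax. The late tube stands level in its rack. Handing in.

```bash
python3 -c "
from h import *
print(order.finish_job())"
```

```text
the job is handed in; nothing more can be done
None
```

I handed the job in at about 28 s on the clock, with the gripper still holding the pusher at the mark. No verdict was reported.

**Tube:** I showed the white label to the reader, turned the tube 169.5° and showed the yellow label. I stopped short of a full half turn because the last joint was near its limit. By my estimate, yellow was about 11° off square to the window, inside the reader's 25°. I then lowered the tube until it touched the floor of the free place (6.7 N) and released it. In the last picture it stands level with its neighbours and the rack hasn't visibly moved.

**Pusher:** I drew it back about 77 mm. The pointer measured 0.3633 m (top view) and 0.3639 m (scene view) along the lane, and the handle 0.3638 m. The clip's white line measured about 0.3633 m. The force at the wrist was about 8 N, which is what the spring should give there.

**Disagreement:** In the last frames the two views put the middle of the clip's red area about 7 mm apart, at 0.3586 and 0.3658 m. The pointer partly covers the clip and each camera sees a different side of it. I relied on the white line measured in the earlier unobstructed frames, where both views agreed.

**Not measured:** I did not separately measure the lane rack or the bystanders after the moves. I saw no sign of contact with them.

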